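Open the touch-latched tavla case flat for a game, with the fingertips only

TASK

Open the tavla case for a game, with fingertips only: press down gently on the front of its shut lid, at the brass roundel over the push catch, until the catch gives, then take the fingers right away so that the springs raise the lid ajar by themselves. Next push the lid up from under its front edge and on over the hinge at the back, without throwing it, until it lies open flat on the table, and come clear of it. Grip and lift nothing, do not ring the bell, and leave the dice, sugar pot, ashtray, tea glass, remote control and card box where they are.

Things in the scene. Friction and masses are not known exactly. Their poses are not given: they have to be found in the camera images.
- tavla_case: polished dark wooden tavla (backgammon) case, shut, fixed: 300 mm wide (y), 150 deep (x), 65 high; two shallow trays with 9 mm walls, hinged along the back. Origin: centre of its underside; +x runs from the front (robot's side) to the hinge at the back, +y left, +z up. The lower tray is 30 mm high, then a 5 mm gap up to the lid's rim. The table is free 150 mm behind the hinge for the lid.
- hinge (a point): point on the hinge axis, at the middle of the back edge of the case, 32.5 mm above the table, 75 mm behind the case's origin; does not move with the lid; axes as the case's, the hinge axis is y.
- press_spot (a point): brass roundel of 16 mm diameter, flush in the lid's top at the middle of its front, 13 mm in from the edge, 65 mm above the table when shut, over the push catch. Pressed here with about 10 N the lid gives 3 to 4 mm, to its stop, and the catch lets go; once the finger leaves, springs raise the lid ajar, its front edge to 75 mm above the table. Moves with the lid; axes as the case's when shut.
- lid_edge (a point): middle of the lid's lower front edge (outer lower corner of its front wall), 150 mm in front of the hinge, 2.5 mm above the hinge axis when shut; moves with the lid. A steel hook, 8 x 11 mm, hangs 16 mm below this edge just behind the middle of the front wall; the edge is free 15 mm and more to either side of the middle. About 5 N here raises the lid.
- lid_inside (a point): centre of the lid's inner face (the empty playing surface with inlaid points): 75 mm from the hinge axis, 25.5 mm above it when shut; faces down when shut, up when the lid lies open, then 7 mm above the table. The lid is a hollow tray of about 0.35 kg, 30 mm high, walls 9 mm; the inside is 282 x 132 mm and 23 mm deep from the rim. Axes as the case's when shut.
- tavla_lid (a joint): angle of the lid about the hinge, rad: 0 shut and latched, growing as the front edge rises, about 0.28 ajar on its springs, 1.57 upright, 3.14 lying flat open behind the case, playing surface up, where it stops; -0.03 pressed down to its stop. The hinge is stiff (about 0.36 N m), so the lid stays at any angle where it is left.
- bell: chrome desk bell on a black foot, 84 mm in diameter, 61 mm high with its press button on top; stands beside the case; loose; origin at the centre of its underside.
- bell_button (a joint): travel of the bell's press button, m: 0 up, 0.004 fully down; it rings from 0.0025 on.
- sugar_pot: white porcelain sugar pot with a ribbed twist cap and a knob, 82 mm in diameter, 98 mm high; stands beside the case; loose; origin at the centre of its underside.
- die_a: cream die, 16 mm cube with black pips, lying in front of the case; loose; origin at the centre of its underside.
- die_b: the other cream die, 16 mm cube, lying in front of the case; loose; origin at the centre of its underside.
- ashtray: round aluminium ashtray, 122 mm in diameter over its three rests, 27 mm high, behind and to one side of the case; loose; origin at the centre of its underside.
- tea_glass: tulip-shaped empty tea glass, standing with a spoon on a white saucer of 106 mm diameter, 82 mm high in all, behind and to the other side of the case; loose, in one piece; origin at the centre of its underside.
- remote: black television remote control, 165 x 44 x 18 mm, farther to the right of the case; loose; origin at the centre of its underside, long axis x.
- card_box: paper box of playing cards, 90 x 64 x 19 mm, farther to the left of the case; loose; origin at the centre of its underside.

How it is judged:
By the outcome, as a careful person would: the job done as asked, in the order asked, and still so for the second after the job is handed in, with the robot touching nothing.
It also fails if it takes over 54 s, if anything falls off the work surface, if the arm or the gripper's body presses on something with over 40 N, if the wrist force passes 120 N, or if a joint passes its speed limit or range.

ROBOT

A 6-joint arm with a two-finger parallel gripper is mounted at the origin on the work surface. World frame = base frame: x ahead of the robot, y to its left, z up, the work surface at z = 0. Lengths are in m, angles in degrees, forces in N, time in s.
With the tool pointing down it reaches from about 0.35 to 0.875 m from the base axis. Payload 4.2 kg.
Tool frame: the origin (TCP) lies at the very end of the fingers, on their centre line; the grasp point (between the pads) lies 19 mm behind it; z points along the fingers, y is the line along which they close (so a half turn about z gives the same grasp; the last joint's range is limited). The gripper opens to 87 mm and grips with 3 to 60 N. Pads are 19 mm wide; open, the fingers measure 117 mm over their backs; the gripper's body (75 mm by 190 mm) begins 51 mm behind the grasp point.
Start: joints at [-60.585, 22.042, 0.453, 0, -68.411, -14.817], TCP at [0.158, -0.605, 0.223] pointing down, gripper open.
Joint ranges: [-179.83, 179.83], [-69.29, 118.12], [-61.27, 80.66], [-181.25, 117.63], [-171.15, -9.14], [-177.46, 177.46]. Speed limits (degrees/s): [159.86, 159.86, 180, 180, 180, 180].

INTERFACE

Orientations are given as a 3x3 rotation matrix whose columns are the frame's x, y, z axes.
In Python, from station import sense, optics, r gives the robot as it stands. The module is installed in compiled form; this text tells all that it offers.
- The arm moves only by the shell command python3 -m pendant 'ROWS' [OPENING]. ROWS is JSON, a list that holds one entry, the list of rows, each a list of 4 numbers: the shift along the tool's x, y, z normalised to -1 to 1, where 1 is 100 mm, then the turn about the tool's z normalised to -1 to 1, where 1 is 2 rad. A call has 1 to 8 rows; each row is the pose to reach, as a shift and turn from the pose commanded when the call began, along the tool's axes at that moment; what a row does not reach only later rows make up. A row lasts 1/10 s, in which the tool goes at most 50 mm and 8.59 degrees, less where a joint would pass 70% of its speed; a pose out of reach is approached as far as the arm can. A call with a number of a shift or a turn outside -1 to 1 is refused whole. A call with a gripper value outside its range is refused whole. OPENING is the closure, from 0 (fully open) to 1 (shut), set as the call begins (- or left out, the last holds). The fingers move at their own pace and stop on an object; the grip force is fixed at half the most. Time passes only in rows, so rows that repeat a pose let the fingers close. It gives the time, the measured TCP pose, the force, the opening and the grip force at its end, in the units of the state.
- sense(): the state, without advancing time (a new reading comes with each control period).
- optics.capture(name): name is "scene" or "side" or "wrist"; returns the picture (420x560x3 uint8, red, green, blue); there is no depth.
- optics.get_calibration(name): a dict with "camera_matrix" (3x3 intrinsics, pixels), "camera_from_world" (4x4, takes a point from world to camera coordinates). Camera axes: x right, y down, z forward; pixel columns grow to the right and rows downward; lengths in m; the calibration is good to about 2 mm. The wrist camera is an equidistant fisheye: a pixel r from the principal point sees the ray r / f radians off the axis. A picture is of the moment at which its call begins: read the wrist's pose just before it. get_calibration takes no time and is no camera call; for the wrist camera it gives the pose at the moment of the call.
- r.finish_job(): hands the job in; it is judged then, once.
The state is a dict: "time_s": time; "joints": joint angles; "joint_velocities": joint speeds; "effort": joint torques, N m; "tcp_pos": TCP position; "ee_rot": TCP orientation; "wrist_force": force on the tool from outside, world axes, zero at the start; "moment": the same for the moment, N m; "gripper_width": opening from 0.0 (shut) to 1.0 (fully open); "gripper_force": force on a finger pad.
Only numpy, scipy, OpenCV 4.12 (cv2) and the standard library are available. Lean on these libraries where they do the work, as an engineer would, in place of code of your own. Each camera call takes 0.05 s, during which the arm holds its last target. There are 200 camera calls.

## Working session

There is one attempt and no reset: what is moved stays moved. The work goes in short steps, Python scripts to look and compute and a shell command to move; the robot and the scene stay as the last step left them, time stands still between calls to the robot, and variables do not carry over. Pictures are saved under pics/ and viewed, at most 10 in all, crops included, and the job is handed in when it is done.

```bash
mkdir -p pics
python3 - <<'E'
from station import sense, optics, r
import cv2,numpy as np
s=sense(); print(s['time_s'],s['tcp_pos'],np.round(s['ee_rot'],3).tolist(),s['gripper_width'])
for n in ('scene','side'):
    cv2.imwrite(f'pics/{n}0.png',optics.capture(n)[:,:,::-1])
    c=optics.get_calibration(n); print(n,np.round(c['camera_matrix'],1).tolist(),np.round(c['camera_from_world'],3).tolist())
E
```

```text
0.0 [ 0.15739679 -0.60423855  0.22146222] [[-0.968, -0.252, -0.001], [-0.252, 0.968, 0.002], [0.0, 0.002, -1.0]] 1.0039271135653645
scene [[396.1, 0.0, 283.7], [0.0, 396.1, 209.5], [0.0, 0.0, 1.0]] [[0.857, 0.516, 0.004, -0.53], [0.308, -0.505, -0.806, -0.087], [-0.414, 0.692, -0.592, 1.23], [0.0, 0.0, 0.0, 1.0]]
side [[523.9, 0.0, 272.6], [0.0, 523.9, 201.8], [0.0, 0.0, 1.0]] [[-1.0, -0.004, -0.015, 0.576], [0.006, 0.773, -0.634, 0.009], [0.014, -0.634, -0.773, 1.484], [0.0, 0.0, 0.0, 1.0]]
```

View pics/scene0.png

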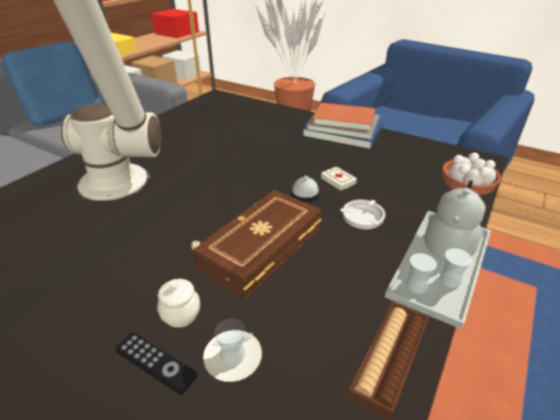

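View pics/side0.png

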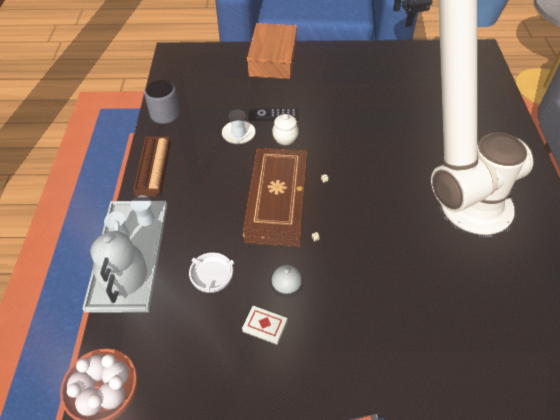

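The side view shows the case at about (247–307, 149–244), with the roundel near (299,188). The dice are at (325,178) and (315,237), the bell at (287,280) and the sugar pot at (285,130).

```bash
cat > h.py <<'E'
from station import sense, optics, r
import cv2,numpy as np
def ray(n,u,v,z):
    c=optics.get_calibration(n);K=c['camera_matrix'];T=c['camera_from_world']
    d=T[:3,:3].T@np.linalg.solve(K,[u,v,1.]);o=-T[:3,:3].T@T[:3,3]
    return (o+d*(z-o[2])/d[2])
def proj(n,p):
    c=optics.get_calibration(n);q=c['camera_from_world'][:3,:3]@np.array(p)+c['camera_from_world'][:3,3]
    q=c['camera_matrix']@q;return q[:2]/q[2]
E
python3 - <<'E'
from h import *
for n,pts in dict(side=[(258,149,.065),(307,151,.065),(301,244,.065),(245,240,.065),(299.5,188.5,.065),(277,187,.065),(325,178,.016),(315,236.5,.016),(287,283,.03),(285,130,.05),(211,272,.015),(239,132,.01)],
 scene=[(196,245,.065),(271,193,.065),(322,206,.065),(241,218,.065),(261,228,.065)]).items():
    for p in pts: print(n,p,np.round(ray(n,*p),3))
a=cv2.imread('pics/side0.png')[120:300,220:340]; b=cv2.imread('pics/scene0.png')[175:295,180:340]
cv2.imwrite('pics/c.png',np.hstack([cv2.resize(a,(400,600),interpolation=2),cv2.resize(cv2.copyMakeBorder(b,0,60,0,0,0),(400,450)) if 0 else cv2.copyMakeBorder(cv2.resize(b,(400,300),interpolation=2),0,300,0,0,0)]))
E
```

```text
side (258, 149, 0.065) [ 0.619 -0.164  0.065]
side (307, 151, 0.065) [ 0.475 -0.154  0.065]
side (301, 244, 0.065) [0.503 0.177 0.065]
side (245, 240, 0.065) [0.645 0.164 0.065]
side (299.5, 188.5, 0.065) [ 0.501 -0.009  0.065]
side (277, 187, 0.065) [ 0.563 -0.015  0.065]
side (325, 178, 0.016) [ 0.423 -0.092  0.016]
side (315, 236.5, 0.016) [0.462 0.119 0.016]
side (287, 283, 0.03) [0.539 0.269 0.03 ]
side (285, 130, 0.05) [ 0.538 -0.261  0.05 ]
side (211, 272, 0.015) [0.732 0.228 0.015]
side (239, 132, 0.01) [ 0.685 -0.297  0.01 ]
scene (196, 245, 0.065) [ 0.476 -0.146  0.065]
scene (271, 193, 0.065) [0.507 0.119 0.065]
scene (322, 206, 0.065) [0.651 0.137 0.065]
scene (241, 218, 0.065) [ 0.503 -0.012  0.065]
scene (261, 228, 0.065) [ 0.567 -0.019  0.065]
```

View pics/c.png

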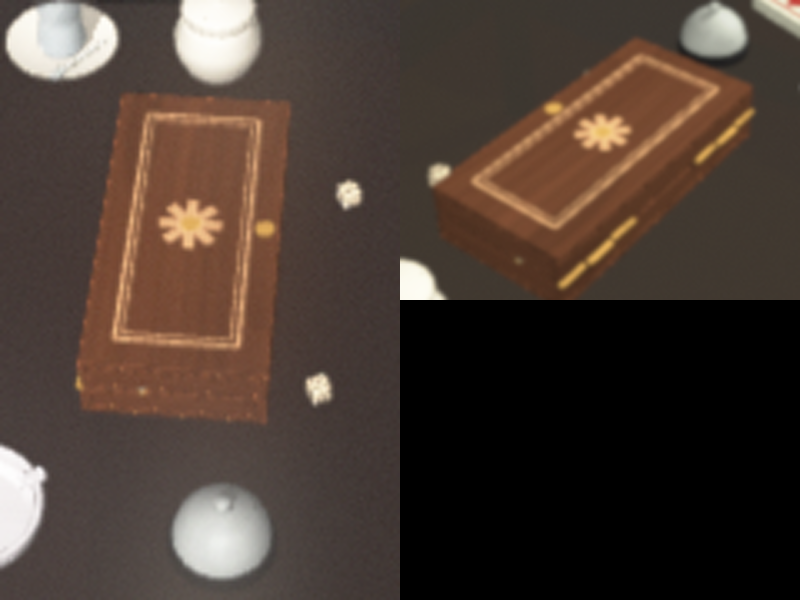

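The crop shows the lid corners, the roundel at crop (265,228) and the centre flower at (190,224) in the side view. In the scene view they are at (553,107) and (602,131). Next I fit the case pose.

```bash
cat >> h.py <<'E'
def show():
    s=sense();R=s['ee_rot'];print('t',round(s['time_s'],2),'tcp',np.round(s['tcp_pos'],4),'F',np.round(s['wrist_force'],1),'yaw_y',round(np.degrees(np.arctan2(R[1,1],R[0,1])),1))
    return s
E
python3 - <<'E'
from h import *
from scipy.optimize import least_squares
S=lambda x,y:(220+x/3.3333,120+y/3.3333)
C=lambda x,y:(180+(x-400)/2.5,175+y/2.5)
obj=[(-75,-150),(75,-150),(75,150),(-75,150),(-62,0),(0,0)]
side=[S(290,101),S(122,94),S(80,365),S(270,378),S(265,228),S(190,224)]
sc=[C(437,195),C(553,258),C(752,88),C(638,38),C(553,107),C(602,131)]
W=[];O=[]
for n,pts in (('side',side),('scene',sc)):
    for p,o in zip(pts,obj): W.append(ray(n,*p,.065)[:2]);O.append(np.array(o)/1000)
W=np.array(W);O=np.array(O)
def f(q):
    c,s=np.cos(q[2]),np.sin(q[2]); return ((O@np.array([[c,s],[-s,c]])+q[:2]-W)).ravel()
q=least_squares(f,[.565,-.015,0],loss='soft_l1',f_scale=.003)
print(q.x,np.degrees(q.x[2])); print(np.round(f(q.x).reshape(-1,2)*1000,1).tolist())
x,y,a=q.x;c,s=np.cos(a),np.sin(a)
T=lambda u,v:np.round([x+c*u-s*v,y+s*u+c*v],4)
print('press',T(-.062,0),'hinge',T(.075,0)); S0=show()
# shift to above press in tool axes
d=np.array([*T(-.062,0),.12])-S0['tcp_pos']; print(S0['ee_rot'].T@d)
E
```

```text
[ 0.5642283  -0.01642376 -0.09527782] -5.459017188661655
[[0.4, -1.3], [1.2, -5.3], [4.1, -4.5], [2.3, -3.6], [1.4, -1.0], [1.0, -2.0], [-15.7, 8.9], [1.5, 3.2], [-3.3, 6.5], [-5.5, 3.2], [-0.6, 0.5], [-1.0, 0.8]]
press [ 0.5025 -0.0105] hinge [ 0.6389 -0.0236]
t 0.1 tcp [ 0.1574 -0.6043  0.2216] F [ 0.8 -0.1  0.2] yaw_y 104.6
[-0.48353685  0.48756469  0.10246509]
```

```bash
python3 -m pendant '[[[-0.4,0.4,0,0.06],[-0.7,0.7,0,0.12],[-1,1,0,0.175],[-1,1,0,0.175]]]' 1
python3 - <<'E'
from h import *
S0=show(); d=np.array([.5025,-.0105,.12])-S0['tcp_pos']; print(S0['ee_rot'].T@d)
E
```

```text
time_s: 0.5
tcp_pos: [0.2305, -0.4791, 0.2226]
ee_rot: [[-0.996, 0.092, 0.0], [0.092, 0.996, 0.001], [-0.0, 0.002, -1.0]]
wrist_force: [0.8, -1.2, 0.3]
gripper_width: 0.72
gripper_force: 0.0
t 0.5 tcp [ 0.2305 -0.4791  0.2226] F [ 0.8 -1.2  0.3] yaw_y 84.7
[-0.22750968  0.49163561  0.10338442]
```

```bash
python3 -m pendant '[[[-0.25,0.5,0,0],[-0.5,1,0,0],[-0.5,1,0,0]]]' >/dev/null; python3 -m pendant '[[[-0.25,0.45,0,0],[-0.5,1,0,0],[-0.5,1,0,0]]]' >/dev/null; python3 -m pendant '[[[-0.25,0.45,0,0],[-0.5,1,0,0],[-0.5,1,0,0]]]'>/dev/null;  python3 -m pendant '[[[-0.25,0.45,0,0],[-0.5,1,0,0],[-0.5,1,0,0]]]' >/dev/null; python3 -m pendant '[[[-0.25,0.45,0,0],[-0.27,0.9,0,0],[-0.27,0.9,0.3,0],[-0.27,0.9,0.7,0],[-0.27,0.9,0.7,0],[-0.27,0.9,0.7,0]]]'
python3 - <<'E'
from h import *
S0=show(); d=np.array([.5025,-.0105,.12])-S0['tcp_pos']; print(S0['ee_rot'].T@d)
for n in ('side','scene'):
    im=optics.capture(n); globals()[n]=im[:,:,::-1]
c=optics.get_calibration('wrist');w=optics.capture('wrist')[:,:,::-1]
a=cv2.resize(side[120:300,220:340],(400,600),interpolation=2);b=cv2.resize(scene[175:295,180:340],(400,300),interpolation=2)
cv2.imwrite('pics/d.png',np.hstack([a,np.vstack([b,cv2.resize(w,(400,300))])]))
E
```

```text
time_s: 2.3
tcp_pos: [0.5018, -0.0178, 0.1528]
ee_rot: [[-0.995, 0.096, -0.001], [0.096, 0.995, -0.001], [0.001, -0.002, -1.0]]
wrist_force: [1.0, -0.2, 1.3]
gripper_width: 0.006
gripper_force: 0.0
t 2.3 tcp [ 0.5018 -0.0178  0.1528] F [ 1.  -0.2  1.3] yaw_y 84.5
[8.06727514e-06 7.40752912e-03 3.27540370e-02]
```

View pics/d.png

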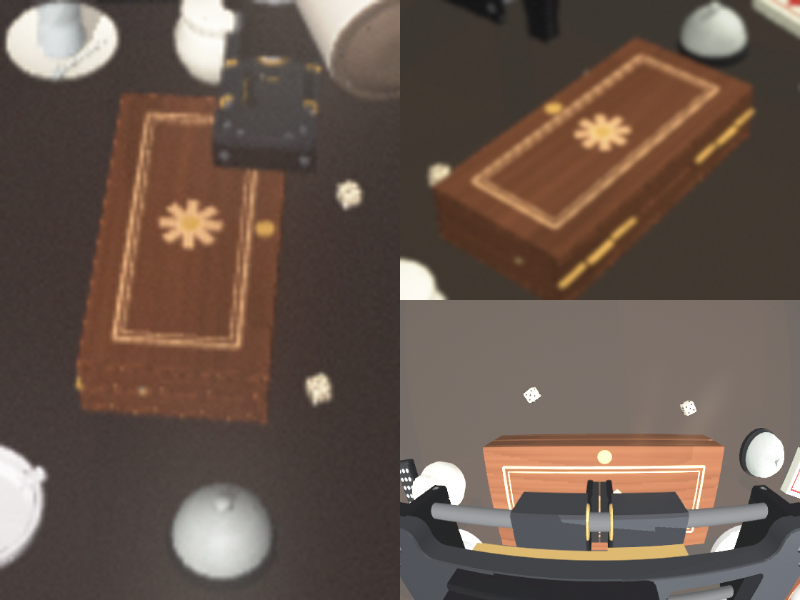

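The wrist view shows the roundel at crop (604,457), which is about pixel (286,220). I'll cast it as a fisheye ray to check the position.

```bash
cat >> h.py <<'E'
def fray(c,u,v,z):
    K=c['camera_matrix'];x=np.array([(u-K[0,2])/K[0,0],(v-K[1,2])/K[1,1]]);t=np.linalg.norm(x)
    d=np.array([*(x/t*np.sin(t)),np.cos(t)]);T=np.array(c['camera_from_world']);d=T[:3,:3].T@d;o=-T[:3,:3].T@T[:3,3]
    return o+d*(z-o[2])/d[2]
E
python3 - <<'E'
from h import *
c=optics.get_calibration('wrist');w=optics.capture('wrist')
h=cv2.cvtColor(w,cv2.COLOR_RGB2HSV)[195:245,260:310].astype(int)
sub=w[195:245,260:310].astype(int); m=(sub[...,1]>165)&(sub[...,0]-sub[...,2]>40)
v,u=np.nonzero(m); print(m.sum(),u.mean()+260,v.mean()+195,u.min()+260,u.max()+260,v.min()+195,v.max()+195)
print('roundel',fray(c,u.mean()+260,v.mean()+195,.065))
for p in [(485,447),(722,447)]: print('front corners',fray(c,(p[0]-400)*1.4,(p[1]-300)*1.4,.065))
S0=show(); d=np.array([.5025,-.0105,.07])-S0['tcp_pos']; print(S0['ee_rot'].T@d)
E
```

```text
404 284.2029702970297 227.4851485148515 260 309 210 243
roundel [ 0.50979082 -0.01452887  0.065     ]
front corners [ 0.47651578 -0.15601929  0.065     ]
front corners [0.50507428 0.13480116 0.065     ]
t 2.5 tcp [ 0.5029 -0.017   0.1545] F [-0.6 -0.2 -0.1] yaw_y 84.5
[0.00132435 0.00631578 0.08449535]
```

```bash
python3 -m pendant '[[[0,0.055,0.3,0],[0,0.055,0.55,0],[0,0.055,0.75,0],[0,0.055,0.75,0]]]' ; python3 -m pendant '[[[0,0,0.06,0],[0,0,0.1,0],[0,0,0.1,0]]]'
python3 - <<'E'
from h import *
c=optics.get_calibration('wrist');w=optics.capture('wrist');cv2.imwrite('pics/e.png',w[:,:,::-1])
E
```

```text
time_s: 2.9
tcp_pos: [0.501, -0.0116, 0.0764]
ee_rot: [[-0.995, 0.096, -0.004], [0.096, 0.995, -0.001], [0.003, -0.001, -1.0]]
wrist_force: [-1.0, 0.1, 0.2]
gripper_width: 0.008
gripper_force: 0.0
time_s: 3.2
tcp_pos: [0.5025, -0.0111, 0.0681]
ee_rot: [[-0.995, 0.095, 0.001], [0.095, 0.995, 0.0], [-0.001, 0.0, -1.0]]
wrist_force: [-0.0, 0.6, 0.5]
gripper_width: 0.006
gripper_force: 0.0
```

View pics/e.png

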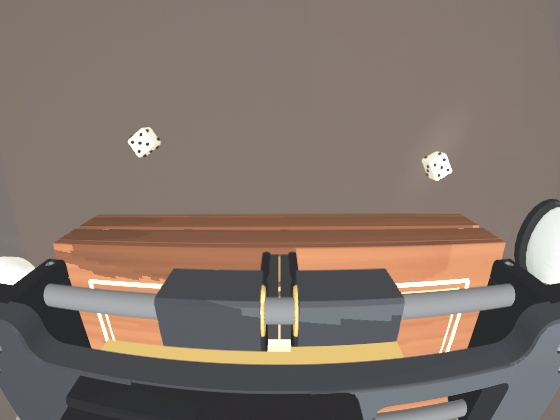

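The closed tips (about pixel 280,260) cover the roundel on the lid's front strip, between the case front edge at v≈240 and the inlay at v≈285. Now I press in small steps.

```bash
python3 -m pendant '[[[0,0,0.01,0],[0,0,0.02,0],[0,0,0.03,0],[0,0,0.04,0],[0,0,0.04,0]]]' | grep -E 'tcp|wrist_f'; python3 -m pendant '[[[0,0,0.01,0],[0,0,0.015,0],[0,0,0.015,0]]]'| grep -E 'tcp|wrist_f'
```

```text
tcp_pos: [0.5023, -0.0111, 0.0649]
wrist_force: [-3.8, 1.6, 9.1]
tcp_pos: [0.5021, -0.0111, 0.0636]
wrist_force: [-4.1, 1.6, 11.3]
```

```bash
python3 -m pendant '[[[0,0,0.01,0],[0,0,0.015,0],[0,0,0.015,0]]]' | grep -E 'tcp|wrist_f'; python3 -m pendant '[[[0,0,0.01,0],[0,0,0.01,0]]]'| grep -E 'tcp|wrist_f'
```

```text
tcp_pos: [0.5017, -0.0111, 0.0618]
wrist_force: [-4.2, 2.0, 10.2]
tcp_pos: [0.5016, -0.011, 0.0611]
wrist_force: [-6.8, 2.6, 12.4]
```

```bash
python3 -m pendant '[[[0,0,0.01,0],[0,0,0.01,0]]]' | grep -E 'tcp|wrist_f'
```

```text
tcp_pos: [0.5016, -0.011, 0.061]
wrist_force: [-8.5, 3.4, 18.3]
```

Force rose without motion, so the lid is at its stop. I lift clear, move to the front and open the fingers.

```bash
python3 -m pendant '[[[0,0,-0.4,0],[0,0,-0.8,0],[0,0,-0.8,0]]]' 0 | grep -E 'time|tcp|wrist_f';  python3 -m pendant '[[[0.3,0,0,0],[0.6,0,0,0],[0.6,0,0,0],[0.6,0,0,0],[0.6,0,0,0]]]' | grep -E 'time|tcp|wrist_f|width'
python3 - <<'E'
from h import *
w=optics.capture('wrist')[:,:,::-1];s=optics.capture('side')[:,:,::-1];b=optics.capture('scene')[:,:,::-1]
cv2.imwrite('pics/f.png',np.vstack([np.hstack([cv2.resize(s[120:270,200:350],(400,400),interpolation=2),cv2.resize(b[175:295,180:300],(400,400),interpolation=2)]),np.hstack([w[150:350,80:480],w[200:400,80:480]*0])]))
E
```

```text
time_s: 5.05
tcp_pos: [0.5061, -0.0104, 0.1442]
wrist_force: [0.3, 0.6, -0.2]
time_s: 5.55
tcp_pos: [0.4434, -0.0053, 0.1386]
wrist_force: [-0.0, 0.1, 0.1]
gripper_width: 0.648
```

View pics/f.png

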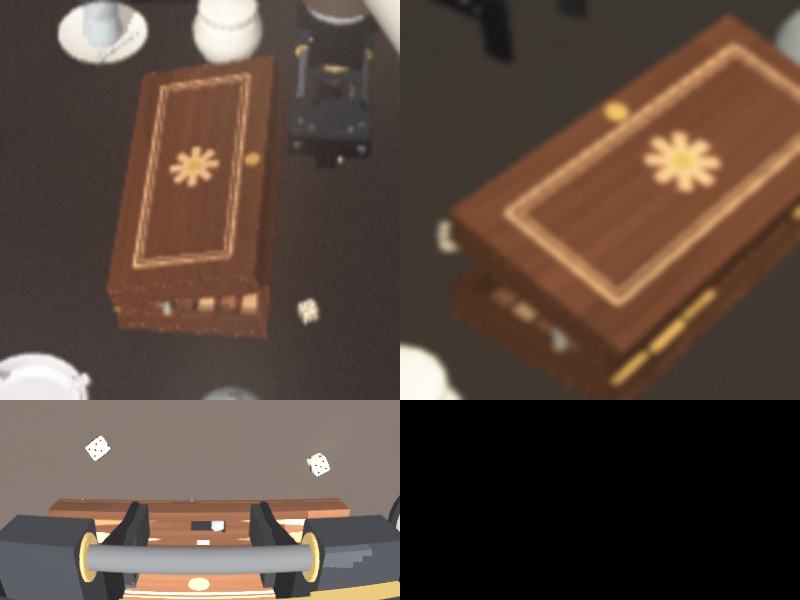

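The lid is ajar: the side view shows its front edge raised with the gap visible below, and the scene view agrees. The fingers are open either side of the hook. Now I descend in front of the edge and close in.

```bash
python3 -m pendant '[[[0,0,0.4,0],[0,0,0.75,0],[-0.25,0,0.75,0],[-0.36,0,0.75,0],[-0.36,0,0.75,0],[-0.36,0,0.75,0]]]' | grep -E 'time|tcp|wrist_f|width';  python3 -m pendant '[[[-0.02,0,0,0],[-0.04,0,0,0],[-0.06,0,0,0],[-0.06,0,0,0]]]' | grep -E 'time|tcp|wrist_f|width'
```

```text
time_s: 6.3
tcp_pos: [0.4784, -0.0088, 0.0639]
wrist_force: [0.8, 0.4, -0.8]
gripper_width: 0.998
time_s: 6.7
tcp_pos: [0.4846, -0.0093, 0.0639]
wrist_force: [0.0, -0.1, -0.1]
gripper_width: 1.003
```

```bash
python3 -m pendant '[[[-0.02,0,0,0],[-0.04,0,0,0],[-0.04,0,0,0]]]' | grep -E 'time|tcp|wrist_f';  python3 -m pendant '[[[-0.02,0,0,0],[-0.04,0,0,0],[-0.04,0,0,0]]]' | grep -E 'time|tcp|wrist_f'
```

```text
time_s: 7.0
tcp_pos: [0.4861, -0.0101, 0.0631]
wrist_force: [-5.6, 2.0, 3.2]
time_s: 7.3
tcp_pos: [0.4863, -0.0105, 0.0625]
wrist_force: [-11.4, 5.5, 8.3]
```

Contact is at x≈0.486 as predicted. Pushing forward alone just jams by friction, so I follow the edge's arc upward.

```bash
python3 -m pendant '[[[0,0,-0.03,0],[-0.01,0,-0.06,0],[-0.02,0,-0.10,0],[-0.04,0,-0.14,0],[-0.05,0,-0.17,0],[-0.05,0,-0.17,0]]]' | grep -E 'time|tcp|wrist_f'
python3 - <<'E'
from h import *
show();b=optics.capture('scene')[:,:,::-1];s=optics.capture('side')[:,:,::-1]
cv2.imwrite('pics/g.png',np.hstack([cv2.resize(s[120:270,200:350],(400,400),interpolation=2),cv2.resize(b[155:275,180:300],(400,400),interpolation=2)]))
E
```

```text
time_s: 7.9
tcp_pos: [0.4921, -0.011, 0.0789]
wrist_force: [-8.5, 2.8, 1.7]
t 7.9 tcp [ 0.4921 -0.011   0.0789] F [-8.5  2.8  1.7] yaw_y 84.5
```

View pics/g.png

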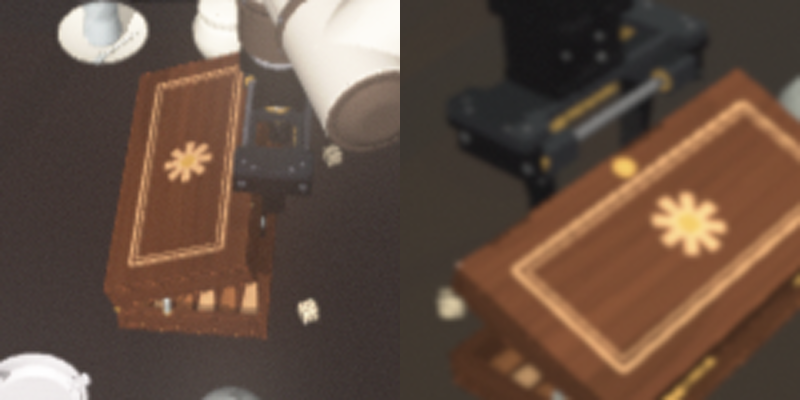

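```bash
python3 -m pendant '[[[-0.035,0,-0.07,0],[-0.07,0,-0.15,0],[-0.11,0,-0.21,0],[-0.15,0,-0.28,0],[-0.2,0,-0.335,0],[-0.25,0,-0.39,0],[-0.3,0,-0.445,0],[-0.35,0,-0.5,0]]]' | grep -E 'time|tcp|wrist_f'
```

```text
time_s: 8.8
tcp_pos: [0.528, -0.0143, 0.1294]
wrist_force: [-6.7, 1.6, 0.5]
```

```bash
python3 -m pendant '[[[-0.055,0,-0.05,0],[-0.11,0,-0.1,0],[-0.175,0,-0.14,0],[-0.24,0,-0.18,0],[-0.3,0,-0.22,0],[-0.37,0,-0.255,0],[-0.44,0,-0.285,0],[-0.51,0,-0.31,0]]]' | grep -E 'time|tcp|wrist_f'
```

```text
time_s: 9.6
tcp_pos: [0.5831, -0.0191, 0.1616]
wrist_force: [-2.9, -0.4, 0.9]
```

```bash
python3 -m pendant '[[[-0.1,0,-0.025,0],[-0.2,0,-0.05,0],[-0.3,0,-0.065,0],[-0.4,0,-0.075,0],[-0.5,0,-0.075,0],[-0.6,0,-0.07,0],[-0.7,0,-0.055,0],[-0.8,0,-0.04,0]]]' | grep -E 'time|tcp|wrist_f'
python3 - <<'E'
from h import *
s=show();print((s['tcp_pos'][:2]-[.6393,-.0248])@[.9955,-.095]);b=optics.capture('scene')[:,:,::-1];s=optics.capture('side')[:,:,::-1]
cv2.imwrite('pics/i.png',np.hstack([cv2.resize(s[80:270,160:350],(400,400),interpolation=2),cv2.resize(b[115:275,180:340],(400,400),interpolation=2)]))
E
```

```text
time_s: 10.4
tcp_pos: [0.6631, -0.0264, 0.165]
wrist_force: [-2.7, -0.0, -2.6]
t 10.4 tcp [ 0.6631 -0.0264  0.165 ] F [-2.7 -0.  -2.6] yaw_y 84.5
0.023846846581850822
```

View pics/i.png

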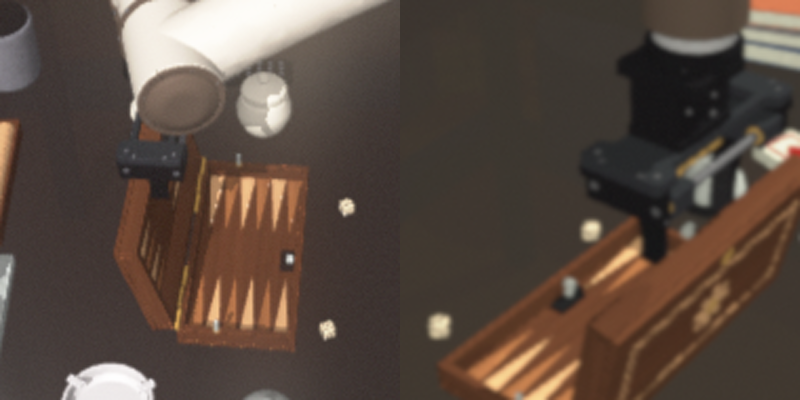

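The lid is just past upright (about 1.8 rad) and the tips are on its rim from the inside. I continue over and down.

```bash
python3 -m pendant '[[[-0.06,0,0.06,0],[-0.13,0,0.11,0],[-0.2,0,0.15,0],[-0.27,0,0.18,0],[-0.34,0,0.22,0],[-0.41,0,0.26,0],[-0.48,0,0.31,0],[-0.55,0,0.36,0]]]' | grep -E 'time|tcp|wrist_f'
python3 - <<'E'
from h import *
s=show();print((s['tcp_pos'][:2]-[.6393,-.0248])@[.9955,-.095])
E
```

```text
time_s: 11.3
tcp_pos: [0.7178, -0.0316, 0.129]
wrist_force: [-1.7, 0.2, 0.1]
t 11.3 tcp [ 0.7178 -0.0316  0.129 ] F [-1.7  0.2  0.1] yaw_y 84.5
0.07882803020343859
```

```bash
python3 -m pendant '[[[0,0,0.12,0],[0,0,0.2,0],[0,0,0.25,0],[0,0,0.3,0],[0,0,0.35,0],[0,0,0.4,0],[0,0,0.45,0],[0,0,0.5,0]]]' | grep -E 'time|tcp|wrist_f'; python3 -m pendant '[[[0,0,0.06,0],[0,0,0.12,0],[0,0,0.18,0],[0,0,0.24,0],[0,0,0.3,0],[0,0,0.36,0],[0,0,0.42,0],[0,0,0.46,0]]]' | grep -E 'time|tcp|wrist_f'
```

```text
time_s: 12.1
tcp_pos: [0.7174, -0.0316, 0.0795]
wrist_force: [0.0, -0.5, 1.6]
time_s: 12.9
tcp_pos: [0.7169, -0.0317, 0.0327]
wrist_force: [0.2, 0.1, 0.8]
```

```bash
python3 -m pendant '[[[0,0,0.05,0],[0,0,0.1,0],[0,0,0.15,0],[0,0,0.19,0],[0,0,0.22,0],[0,0,0.24,0],[0,0,0.25,0],[0,0,0.26,0]]]' | grep -E 'time|tcp|wrist_f'; python3 -m pendant '[[[0,0,0.01,0],[0,0,0.02,0],[0,0,0.02,0]]]' | grep -E 'time|tcp|wrist_f'
```

```text
time_s: 13.7
tcp_pos: [0.7174, -0.0317, 0.0076]
wrist_force: [-0.5, -0.1, 1.1]
time_s: 14.0
tcp_pos: [0.7174, -0.0317, 0.0074]
wrist_force: [-3.9, 1.0, 7.1]
```

The lid is down on its stop (7 N at z = 7.4 mm). I come clear and check.

```bash
python3 -m pendant '[[[0,0,-0.2,0],[0,0,-0.6,0],[0,0,-1,0],[0,0,-1,0]]]' | grep -E 'wrist_f'; python3 -m pendant '[[[0,0,-0.4,0],[0,0,-0.8,0],[0.4,0,-1,0],[0.8,0,-1,0],[1,0,-1,0],[1,0,-1,0]]]' | grep -E 'wrist_f';python3 -m pendant '[[[0.4,0,0,0],[0.8,0,0,0],[1,0,0,0],[1,0,0,0]]]' | grep -E 'time|tcp|wrist_f'
python3 - <<'E'
from h import *
b=optics.capture('scene')[:,:,::-1];s=optics.capture('side')[:,:,::-1]
cv2.imwrite('pics/j.png',np.hstack([cv2.resize(s[80:340,140:400],(400,400),interpolation=2),cv2.resize(b[125:385,120:380],(400,400),interpolation=2)]))
E
```

```text
wrist_force: [0.8, -0.0, 0.3]
wrist_force: [0.3, 0.2, 0.8]
time_s: 15.4
tcp_pos: [0.5169, -0.0126, 0.2059]
wrist_force: [0.2, 0.2, -0.2]
```

View pics/j.png

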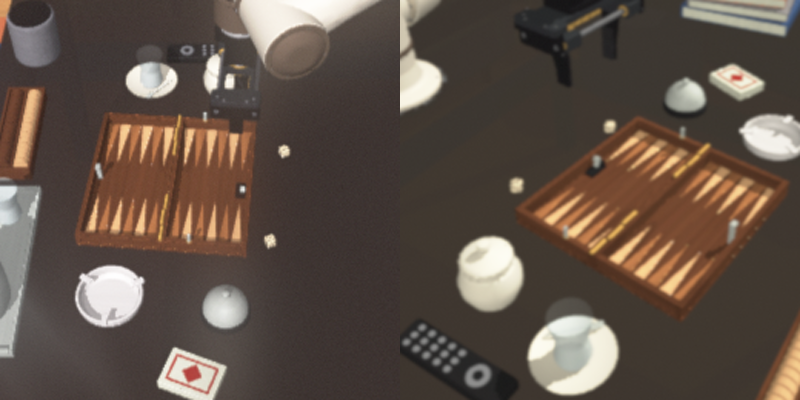

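Both views show the lid lying flat open behind the case, the other objects in place, and the gripper clear above.

```bash
python3 -c "
from station import r
print(r.finish_job())"
```

```text
the job is handed in; nothing more can be done
None
```

The tavla case is open and the job is handed in at about 15.5 s: the catch was pressed until it gave, the springs raised the lid ajar, the fingertips pushed it over until it lay flat, and the gripper came clear; in the final pictures the bell and other objects looked unmoved.

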